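# Lock the kitchen scale's battery hatch with the screwdriver

### The arm

A 6-joint arm with a two-finger parallel gripper is mounted at the origin on a cart in front of the work surface, level with it; the furniture and walls round the work are solid. World frame = base frame: x ahead of the robot, y to its left, z up, the work surface at z = 0. Lengths are in m, angles in degrees, forces in N, time in s.
With the tool pointing down it reaches from about 0.325 to 0.85 m from the base axis. Payload 15.5 kg.
Tool frame: the origin (TCP) lies midway between the tips of the shut fingers; the grasp point (between the pads) lies 19 mm behind it; z points along the fingers, y is the line along which they close (so a half turn about z gives the same grasp; the last joint's range is limited). The gripper opens to 91 mm and grips with 3 to 60 N. Pads are 32 mm wide; open, the fingers measure 118 mm over their backs; the gripper's body (76 mm by 178 mm) begins 60 mm behind the grasp point.
Start: joints at [-77.55, 28.281, 77.091, -0, 74.628, -5.472], TCP at [0.192, -0.595, 0.214] pointing down, gripper open.
Joint ranges: [-166.48, 166.48], [-47.26, 123.95], [12.59, 153.08], [-70.14, 250.14], [6.76, 159.57], [-176.63, 176.63]. Speed limits (degrees/s): [108.29, 108.29, 147.25, 172.46, 172.46, 172.46].

### API

Orientations are given as a 3x3 rotation matrix whose columns are the frame's x, y, z axes.
In Python, from bench import ctrl gives the robot as it stands. The module is installed in compiled form; this text tells all that it offers. Calls block until the motion is done:
- ctrl.goto(position, orientation): joint-space move of the TCP to a pose.
- ctrl.move_l(position, vel=0.15, ori=None, contact_N=None): straight line of the TCP; ori=None keeps the orientation; vel is the mean speed in m/s. With contact_N (N) it stops when the force on the tool has changed by that much, and returns True; else False.
- ctrl.movej(angles): joint-space move.
- ctrl.command_gripper(opening): opening from 0.0 (shut) to 1.0 (fully open); the grip force is fixed at half the most; returns when the fingers have stopped.
- ctrl.sleep(seconds).
- ctrl.ik(position, orientation): joint angles nearest the present ones, or None.
- ctrl.read_camera(name): name is "scene" or "side" or "wrist"; returns the picture (384x512x3 uint8, blue, green, red); there is no depth.
- ctrl.camera_params(name): a dict with "fx", "fy", "cx", "cy" (pixels), "D" ([k1, k2, p1, p2, k3] as OpenCV has them; the pictures are not rectified), "pose" (4x4, takes a point from camera to world coordinates); the wrist camera has in their place "T_tool_cam" (4x4, takes a point from camera to tool coordinates, whose origin is the TCP and whose axes are the flange's). Camera axes: x right, y up, looking along -z (the intrinsics and any distortion apply to the point x, -y, -z); pixel columns grow to the right and rows downward; lengths in m; the calibration is good to about 2 mm. A picture is of the moment at which its call begins: read the wrist's pose just before it. camera_params takes no time and is no camera call.
A pose or a line that the arm cannot do raises ctrl.MotionError and nothing moves.
- ctrl.sign_off(): hands the job in; it is judged then, once.
Readings, each from a call of its own:
- ctrl.current_t(): time.
- ctrl.current_q(): joint angles.
- ctrl.current_dq(): joint speeds.
- ctrl.current_effort(): joint torques, N m.
- ctrl.current_tool_pos(): TCP position.
- ctrl.current_eef_rot(): TCP orientation.
- ctrl.current_contact_force(): force on the tool from outside, world axes, zero at the start.
- ctrl.current_wrist_torque(): the same for the moment, N m.
- ctrl.current_grip_width(): opening from 0.0 (shut) to 1.0 (fully open).
- ctrl.current_grasp_force(): force on a finger pad.
Only numpy, scipy, OpenCV 4.12 (cv2) and the standard library are available. Lean on these libraries where they do the work, as an engineer would, in place of code of your own. Each camera call takes 0.05 s, during which the arm holds its last target. There are 200 camera calls.

### The job

The kitchen scale lies face down with new batteries in it, but the big slotted screw of its battery hatch is still undone. Take the flat-blade screwdriver from the wooden stand, seat its blade in the slot and, pushing down so that it stays seated, turn the screw clockwise to its stop. Then put the screwdriver back into its own seat in the stand, let it settle there before you let go, and leave everything else where it is; do not turn the screw with the fingers.

Things in the scene. Friction and masses are not known exactly. Their poses are not given: they have to be found in the camera images.
- scale: Kitchen scale lying face down, fixed: steel platform 165 x 215 x 7 mm below, white body 145 x 195 mm up to 26 mm high, rubber feet on top (to 32 mm), grey battery hatch. A round collar (outer diameter 52, inner 40 mm, rim 38 mm high) surrounds the screw; 2 black ticks on its rim lie along scale x. Origin: centre of underside; x along the 165 mm side, z up. Screw axis at x 0, y -25 mm
- screw (a joint): Captive quarter-turn screw, steel head of diameter 36 mm. Value in rad: 0 undone, 1.57 locked at a hard stop; grows as it turns clockwise seen from above; starts at 0.15 to 0.4. It sinks 3.2 mm per rad, so the blade must follow it down some 4 mm; at 1.57 the head is flush with the collar and the slot in line with the ticks. Turning takes about 0.15 N m; it stays where it is left
- screw_slot (a point): Centre of the floor of the straight slot that runs right across the screw's head, 6.5 mm wide (edges bevelled 1 mm), 6 mm deep. The floor lies on the screw's axis, 37 mm above the worktop at joint 0, 32 mm at 1.57; x along the slot, y across it, z up. It turns and sinks with the screw
- stand: Wooden tool stand, fixed: end panels and a top plate 90 mm deep (x), 222 mm wide (y), top face 114 mm high, open in front (-x). Two equal places at x -18, y +55 and -55 mm: a round seat (diameter 36 mm, 6 mm deep, floor 108 mm high) with a slot 16 mm wide through the plate from the seat's centre to the front edge, 27 mm in front of it. Origin: centre of underside; x points to the back, z up
- stand_seat0 (a point): Centre of the floor of the seat at the stand's +y end; axes as the stand's
- stand_seat1 (a point): Centre of the floor of the seat at the stand's -y end; axes as the stand's
- driver: Flat-blade screwdriver, 180 mm long, 160 g, hanging upright in a seat of the stand. Heights above the tip: shoulder from 85 mm (24 mm wide below, 29 above), black six-sided handle 98 to 180 mm (28.6 mm across flats), shaft of diameter 10 mm. Blade 16 mm wide, 3.5 thick. Origin: middle of the tip edge; x along the blade's width, z up to the handle. Two flats face +x and -x, the others at 60 degrees
- driver_shoulder (a point): Centre of the shoulder's underside, 85 mm above the tip; it rests on the seat's floor; axes as the driver's. The blade is as wide as the seat's slot: to take the driver out, lift it 12 mm and draw it out to the front by 45 mm (shaft through the slot, blade below the plate), then up; bring it back the same way
- pick: Ice pick hanging in the stand's other seat: short round pale wooden handle (diameter 34 mm at its widest, top 144 mm above its origin), thin pointed spike. Not needed: leave it. Origin on its axis, 85 mm under its shoulder; z up
- yoghurt_pot: Small yoghurt pot, 71 mm high, bystander; origin at its underside
- peeler: Peeler with yellow handle, 170 mm long, lying flat, bystander; origin at its underside
- lighter: Gas lighter, 79 mm long, lying flat, bystander; origin at its underside
- marker: White pen with a cap, 135 mm long, lying flat, bystander; origin at its underside
- fish_tin: Food tin, 58 mm high, diameter 75 mm, bystander; origin at its underside

How it is judged (in metres and radians):
On the way, in this order (a step that is already met when the one before it is completed fails the run):
1. the screwdriver's blade is seated in the screw's slot (tip within 3 mm of its floor, within 8 mm of its centre) and pushed down with more than 2 N (z of driver in the frame of screw_slot below 0.003 m and horizontal distance between driver and screw_slot below 0.008 m and contact force between driver and screw above 2 N), for 0.1 s.
2. the screw is turned past 1.45 rad with the blade still in the slot (value of joint screw above 1.45 rad and z of driver in the frame of screw_slot below 0.004 m and horizontal distance between driver and screw_slot below 0.01 m), for 0.1 s.
At the end, for the whole second after the job is handed in: the screw stands past 1.45 rad (locked, flush); the screwdriver hangs at rest and released in its seat in the stand (shoulder within 9 mm of the seat's floor centre, less than 0.2 rad off upright); the ice pick still hangs in its own seat (value of joint screw above 1.45 rad and (distance between driver_shoulder and stand_seat0 below 0.009 m or distance between driver_shoulder and stand_seat1 below 0.009 m) and angle between driver's own z axis and vertical below 0.2 rad and linear speed of driver below 0.02 m/s and distance of pick from where it was at the start of the episode below 0.012 m); the robot touches nothing.
It fails at once if the screw pushed or turned directly by the fingers (contact force between the fingers and screw above 1 N).
It fails at once if the screwdriver tipped over (more than 0.6 rad off upright) (angle between driver's own z axis and vertical above 0.6 rad).
It fails at once if the screwdriver dropped (moving faster than 0.35 m/s with no finger on it) (contact force between the fingers and driver below 0.05 N and linear speed of driver above 0.35 m/s).
It fails at once if a bystander shoved more than 30 mm or the ice pick taken out (distance of any of yoghurt_pot, peeler, lighter, marker, fish_tin, pick from where it was at the start of the episode above 0.03 m).
It also fails if it takes over 64 s, if anything falls off the work surface, if the arm or the gripper's body presses on something with over 40 N, if the wrist force passes 120 N, or if a joint passes its speed limit or range.

## Working session

There is one attempt and no reset: what is moved stays moved. The work goes in short steps, each a Python script; the robot and the scene stay as the last script left them, time stands still between calls to the robot, and variables do not carry over. Pictures are saved under pics/ and viewed, at most 10 in all, crops included, and the job is handed in when it is done.

```bash
mkdir -p pics; cat > h.py <<'E'
import numpy as np, cv2
from bench import ctrl
def K(p): return np.array([[p['fx'],0,p['cx']],[0,p['fy'],p['cy']],[0,0,1.]])
def cam(name):
    p=ctrl.camera_params(name)
    if name=='wrist':
        T=np.eye(4);T[:3,:3]=ctrl.current_eef_rot();T[:3,3]=ctrl.current_tool_pos()
        return p,T@np.array(p['T_tool_cam'])
    return p,np.array(p['pose'])
def shot(name,f=None):
    c=cam(name); im=ctrl.read_camera(name)
    if f: cv2.imwrite('pics/'+f,im)
    return im,c
def ray(c,uv):
    p,T=c; q=cv2.undistortPoints(np.array(uv,float).reshape(-1,1,2),K(p),np.array(p['D'],float)).reshape(-1,2)
    d=np.c_[q[:,0],-q[:,1],-np.ones(len(q))]@T[:3,:3].T
    return T[:3,3],d
def onz(c,uv,z):
    o,d=ray(c,uv); return o+d*((z-o[2])/d[:,2])[:,None]
def proj(c,X):
    p,T=c; P=(np.atleast_2d(X)-T[:3,3])@T[:3,:3]
    return cv2.projectPoints(P*[1,-1,-1],np.zeros(3),np.zeros(3),K(p),np.array(p['D'],float))[0].reshape(-1,2)
def tri(obs):
    A=np.zeros((3,3));b=np.zeros(3)
    for c,uv in obs:
        o,d=ray(c,uv);d=d[0]/np.linalg.norm(d[0]);M=np.eye(3)-np.outer(d,d);A+=M;b+=M@o
    X=np.linalg.solve(A,b); return X
E
python3 - <<'E'
from h import *
for n in('scene','side','wrist'):
    im,c=shot(n,n+'0.png'); print(n,np.round(c[1],3).tolist(),c[0]['fx'],c[0]['D'])
print(ctrl.current_eef_rot())
a=cv2.imread('pics/scene0.png');b=cv2.imread('pics/side0.png')
cv2.imwrite('pics/a.png',cv2.resize(a,(800,600),interpolation=cv2.INTER_CUBIC));cv2.imwrite('pics/b.png',cv2.resize(b,(800,600),interpolation=cv2.INTER_CUBIC))
E
```

```text
scene [[-0.541, 0.532, -0.651, -0.294], [-0.841, -0.344, 0.418, 0.522], [-0.001, 0.774, 0.633, 0.921], [0.0, 0.0, 0.0, 1.0]] 424.06611647449614 [0.03793573 0.         0.         0.         0.        ]
side [[-0.972, 0.142, -0.189, 0.328], [-0.236, -0.631, 0.739, 0.91], [-0.015, 0.763, 0.647, 0.871], [0.0, 0.0, 0.0, 1.0]] 400.9270210094708 [-0.126906  0.        0.        0.        0.      ]
wrist [[0.308, 0.924, 0.225, 0.255], [-0.951, 0.3, 0.071, -0.573], [-0.002, -0.235, 0.972, 0.384], [0.0, 0.0, 0.0, 1.0]] 319.8070339068787 [-0.05221641  0.          0.          0.          0.        ]
[[ 9.51473243e-01  3.07731424e-01 -1.94814794e-04]
 [ 3.07731474e-01 -9.51472843e-01  8.77171349e-04]
 [ 8.45722022e-05 -8.94555712e-04 -9.99999596e-01]]
```

View pics/a.png

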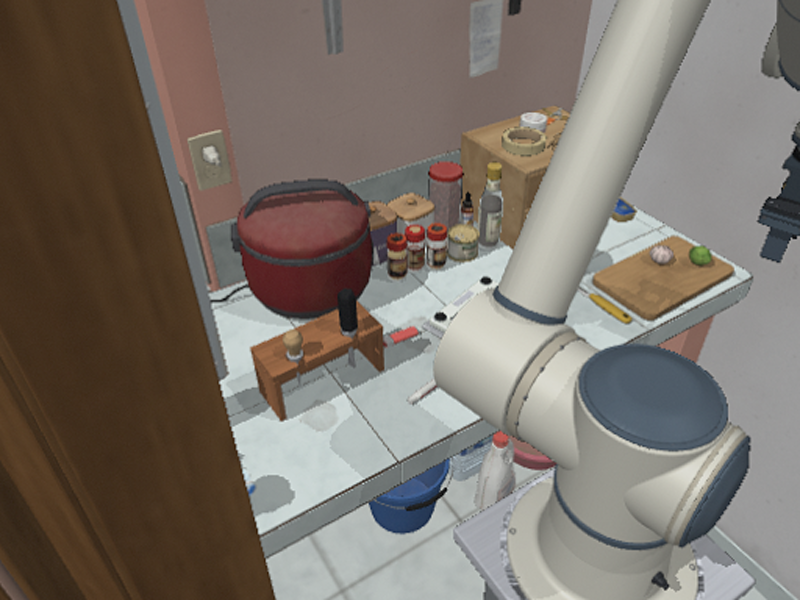

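View pics/b.png

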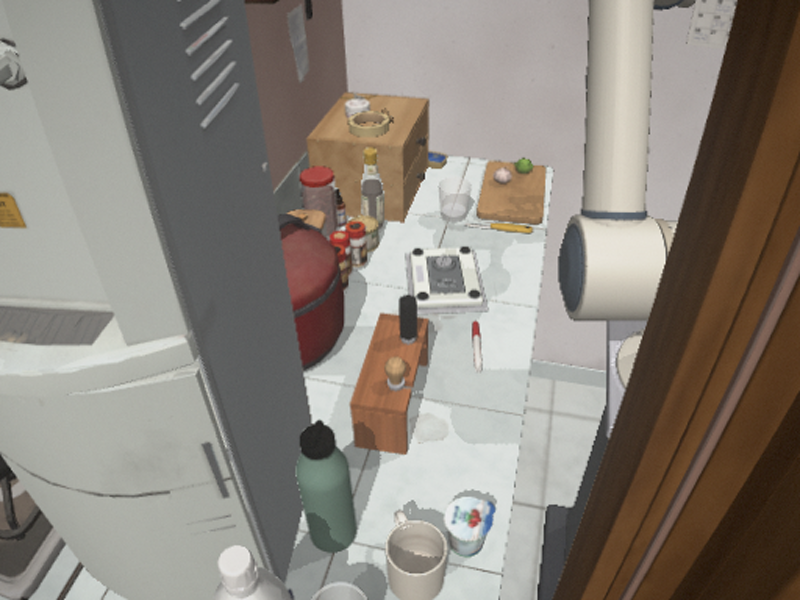

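The scene view shows the black driver handle, top at about (346,292), in the stand's right seat, and the pick at (292,345). In the side view the driver's top is at (408,298), the pick at (397,365) and the screw at (445,262) on the scale. Next I'll get rough positions and move the wrist camera over them.

```bash
python3 - <<'E'
from h import *
S=cam('scene');D=cam('side');k=.64
print('driver top',tri([(S,[346*k,293*k]),(D,[408*k,299*k])]))
print('pick top',tri([(S,[292*k,336*k]),(D,[398*k,360*k])]))
print('screw',onz(D,[[445*k,262*k]],.038))
print('stand top corners side',onz(D,np.array([[384,315],[428,319],[354,402],[405,410]])*k,.114).round(3))
print('stand top corners scene',onz(S,np.array([[252,351],[277,375],[358,303],[382,322]])*k,.114).round(3))
print('scale corners',onz(D,np.array([[407,250],[478,249],[488,307],[411,311]])*k,.007).round(3))
print(ctrl.camera_params('wrist')['T_tool_cam'])
E
```

```text
driver top [0.51842744 0.12935949 0.19999634]
pick top [0.50816849 0.24021906 0.16464684]
screw [[ 0.51294227 -0.20077857  0.038     ]]
stand top corners side [[0.575 0.085 0.114]
 [0.494 0.078 0.114]
 [0.567 0.297 0.114]
 [0.485 0.294 0.114]]
stand top corners scene [[0.563 0.298 0.114]
 [0.485 0.285 0.114]
 [0.577 0.077 0.114]
 [0.505 0.067 0.114]]
scale corners [[ 0.617 -0.269  0.007]
 [ 0.453 -0.31   0.007]
 [ 0.401 -0.105  0.007]
 [ 0.557 -0.057  0.007]]
[[ 6.03248429e-04  9.71855143e-01  2.35578472e-01  6.61344479e-02]
 [ 9.99999259e-01 -8.35343776e-04  8.85416911e-04 -7.76804893e-04]
 [ 1.05728599e-03  2.35577763e-01 -9.71854927e-01 -1.70456663e-01]
 [ 0.00000000e+00  0.00000000e+00  0.00000000e+00  1.00000000e+00]]
```

```bash
cat >> h.py <<'E'
def R(a,tilt=0):
    a=np.radians(a);t=np.radians(tilt)  # a: heading of tool x; tilt: tool z leans toward heading
    h=np.array([np.cos(a),np.sin(a),0]);u=np.array([0,0,1.])
    x=h*np.cos(t)+u*np.sin(t);z=h*np.sin(t)-u*np.cos(t);return np.c_[x,np.cross(z,x),z]
E
python3 - <<'E'
from h import *
import json
q0=ctrl.current_q()
def go(p,o,f):
    ctrl.goto(p,o); im,c=shot('wrist',f); np.save('pics/'+f+'.npy',c[1]); print(f,ctrl.current_t(),np.round(ctrl.current_q(),0))
go([.45,-.16,.22],R(0),'s1.png')
go([.45,-.22,.22],R(0),'s2.png')
go([.45,.10,.34],R(0),'t1.png')
go([.45,.18,.34],R(0),'t2.png')
tgt=np.array([.517,.13,.04]);Tc=np.array(ctrl.camera_params('wrist')['T_tool_cam'])
for L in(.30,.34,.38):
  for tl in (58,52,46,40,34,28):
    o=R(5,tl);d=o@(-Tc[:3,2]);p=tgt-L*d-o@Tc[:3,3]
    q=ctrl.ik(p,o)
    print(L,tl,np.round(p,3),None if q is None else np.round(q))
w=np.hstack([cv2.imread('pics/s1.png')[:,:400],cv2.imread('pics/t1.png')[:,56:456]]);cv2.imwrite('pics/w.png',w)
E
```

```text
s1.png 2.0333 [-27.  16.  97.  -0.  67.  63.]
s2.png 2.4333 [-33.  18.  94.   0.  68.  57.]
t1.png 3.775 [ 5.  8. 87. -0. 84. 95.]
t2.png 4.2417 [ 15.  10.  85.  -0.  85. 105.]
0.3 58 [0.417 0.12  0.108] None
0.3 52 [0.425 0.121 0.118] None
0.3 46 [0.434 0.122 0.128] [ 12.  34. 149. 187.  49. -90.]
0.3 40 [0.443 0.122 0.136] [ 11.  22. 140. 190.  22. -95.]
0.3 34 [0.454 0.123 0.143] None
0.3 28 [0.465 0.124 0.149] [  9.  15. 125. -10.  12. 104.]
0.34 58 [0.39  0.118 0.137] None
0.34 52 [0.4   0.119 0.15 ] None
0.34 46 [0.412 0.12  0.161] [ 13.  24. 148. 189.  38. -92.]
0.34 40 [0.426 0.121 0.172] [  11.   14.  139.  199.   13. -104.]
0.34 34 [0.44  0.122 0.181] None
0.34 28 [0.455 0.123 0.188] [ 10.  10. 123.  -6.  20. 100.]
0.38 58 [0.362 0.115 0.166] None
0.38 52 [0.376 0.117 0.181] None
0.38 46 [0.391 0.118 0.195] [ 14.  12. 146. 196.  24. -98.]
0.38 40 [0.408 0.119 0.208] None
0.38 34 [0.426 0.121 0.218] [ 11.   3. 128. -12.  15. 106.]
0.38 28 [0.445 0.123 0.227] [ 10.   4. 120.  -5.  28.  98.]
```

View pics/w.png

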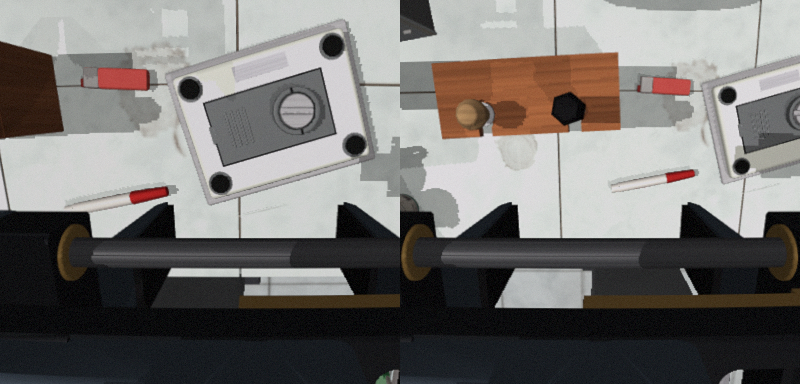

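The left picture shows the screw at about (297,111), with its slot close to horizontal. In the right one the black hex handle is at t1 pixel (225,108) and the pick is at (130,113). Next comes an oblique look at the blade, and measuring the hex, the stand and the slot.

```bash
python3 - <<'E'
from h import *
tgt=np.array([.517,.13,.04]);Tc=np.array(ctrl.camera_params('wrist')['T_tool_cam'])
best=None
for L in np.arange(.28,.5,.03):
  for tl in range(20,50,4):
   for ex in (10,16,20):
    o=R(5,tl);f=np.radians(ex)
    d=o@(-Tc[:3,2]*np.cos(f)+Tc[:3,1]*np.sin(f));p=tgt-L*d-o@Tc[:3,3]
    q=ctrl.ik(p,o)
    if q is None or p[2]<.14 or abs(q[3])>40 or q[4]<9: continue
    ang=tl-13.6+ex
    s=min(ang,42)-60*L
    if best is None or s>best[0]: best=(s,ang,L,p,o,q)
print(best[:4],np.round(best[5]))
ctrl.goto([.42,.13,.3],R(0,15)); ctrl.movej(best[5]); im,c=shot('wrist','bl.png'); np.save('pics/bl.png.npy',c[1])
u,v=proj(c,tgt)[0].astype(int);print(u,v,ctrl.current_t())
def crop(f,u,v,r,s): 
    im=cv2.imread('pics/'+f); im=cv2.copyMakeBorder(im,60,60,60,60,0);u+=60;v+=60
    return cv2.resize(im[v-r:v+r,u-r:u+r],(s,s),interpolation=cv2.INTER_NEAREST)
W=np.hstack([crop('bl.png',u,v,50,400),crop('s1.png',297,111,40,400)]);cv2.imwrite('pics/w2.png',W)
E
```

```text
(np.float64(12.599999999999987), 38.4, np.float64(0.43000000000000016), array([0.28561187, 0.1085141 , 0.19772084])) [ 17.  -7. 141. -24.  16. 123.]
255 75 5.6
```

View pics/w2.png

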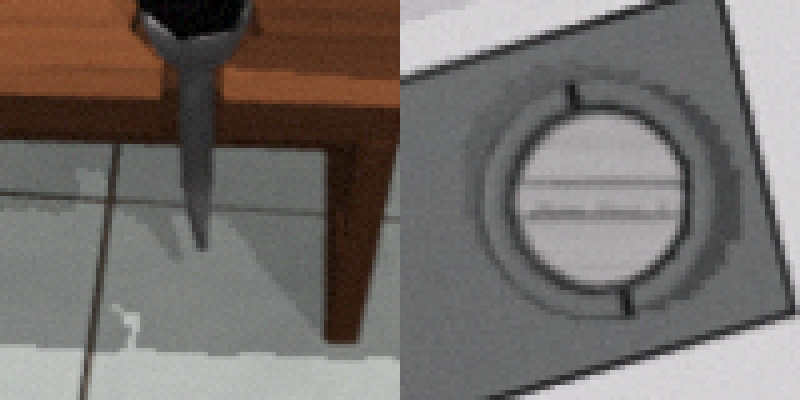

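The blade shows edge-on from the front (tip at crop (203,245)), so its width runs roughly along stand x, front to back. On the screw, the ticks are at crop (572,95) and (627,300), and the slot edges are almost horizontal at rows 182 and 218. So scale x heads about 15°, the slot about 89°, and the joint is at about 0.27 rad. Now the numbers.

```bash
python3 - <<'E'
from h import *
P=ctrl.camera_params('wrist')
C={f:(P,np.load('pics/'+f+'.npy')) for f in('s1.png','s2.png','t1.png','t2.png')}
def blob(m,u,v):
    cs,_=cv2.findContours(m.astype(np.uint8),cv2.RETR_EXTERNAL,cv2.CHAIN_APPROX_NONE)
    cs=[c for c in cs if cv2.contourArea(c)>60 and cv2.pointPolygonTest(c,(float(u),float(v)),True)>-6]
    return max(cs,key=cv2.contourArea)[:,0,:].astype(float)
def cen(c): m=cv2.moments(c.astype(np.float32)[:,None]); return [m['m10']/m['m00'],m['m01']/m['m00']]
obs=[]
for f in('t1.png','t2.png'):
    im=cv2.imread('pics/'+f);u,v=proj(C[f],[.518,.129,.2])[0]
    m=im.max(2)<45; m[200:]=0
    c=blob(m,u,v);obs.append((C[f],cen(c)))
    X=onz(C[f],c,.2);x0=onz(C[f],[cen(c)],.2)[0];d=X-x0;th=np.arctan2(d[:,1],d[:,0]);r=np.hypot(d[:,0],d[:,1])
    rr=np.interp(np.linspace(-np.pi,np.pi,720),np.sort(th),r[np.argsort(th)],period=2*np.pi);t=np.linspace(-np.pi,np.pi,720)
    z=(rr*np.exp(6j*t)).mean();print(f,'hex c',x0,'r',r.mean(),'flat dir',(np.degrees(np.angle(z))/6+30)%60,abs(z),'axis pred',u,v)
    hsv=cv2.cvtColor(im,cv2.COLOR_BGR2HSV);w=(hsv[...,0]<14)&(hsv[...,1]>110)&(hsv[...,2]>60);w[200:]=0
    w=cv2.morphologyEx(w.astype(np.uint8),cv2.MORPH_CLOSE,np.ones((5,5)))
    c2=blob(w,u-20,v-20);X=onz(C[f],c2,.114)[:,:2]
    print('  plate',cv2.minAreaRect(X.astype(np.float32)))
print('driver top tri',tri(obs))
# screw head: bright disc inside collar
obs=[]
for f in('s1.png','s2.png'):
    im=cv2.imread('pics/'+f);g=cv2.cvtColor(im,cv2.COLOR_BGR2GRAY)
    u,v=proj(C[f],onz(C['s1.png'],[[297.5,111]],.042))[0]
    r=26;R0=g[int(v)-r:int(v)+r,int(u)-r:int(u)+r];m=np.zeros_like(g);m[int(v)-r:int(v)+r,int(u)-r:int(u)+r]=(R0>125)
    m=cv2.morphologyEx(m,cv2.MORPH_CLOSE,np.ones((7,7)))
    c=blob(m,u,v);e=cv2.fitEllipse(c[:,None].astype(np.float32));obs.append((C[f],e[0]));print(f,e,onz(C[f],[e[0]],.042))
    # slot edges: row minima by column
    uc,vc=e[0];L=[]
    for k in range(int(uc)-12,int(uc)+13):
        col=g[:,k].astype(float);a=int(vc)-8;s=col[a:a+8].copy();i=s.argmin()
        s2=col[int(vc):int(vc)+9];j=s2.argmin();L.append((k,a+i,int(vc)+j))
    L=np.array(L,float)
    for q in(1,2):
        X=onz(C[f],L[:,[0,q]],.042)[:,:2].astype(np.float32);l=cv2.fitLine(X,cv2.DIST_HUBER,0,.001,.001).ravel();print('  slot line heading',np.degrees(np.arctan2(l[1],l[0]))%180,l[2:], np.ptp(L[:,q]))
print('screw tri',tri(obs))
t=onz(C['s1.png'],[[297.5-20+(172+.5)/10*2-0.5,111-40+95/5],[297.5-40+227/5,111-40+300/5]],.038)
t=onz(C['s1.png'],[[257+172/5,71+95/5],[257+227/5,71+300/5]],.038);d=t[0]-t[1];print('ticks',np.degrees(np.arctan2(d[1],d[0])),t.mean(0))
S=cam('scene');Dd=cam('side')
print('cooker base',onz(S,np.array([[305,314],[250,290]])*.64,0),'rim side',onz(Dd,np.array([[345,290],[341,320]])*.64,.12),'t1 dark',onz(C['t1.png'],[[300,6]],.2))
print('tip in wrist img', proj((P,np.array(P['T_tool_cam'])),[[0,0,.121],[0,0,0]]))
E
```

```text
t1.png hex c [0.51928958 0.12998341 0.2       ] r 0.014372552285025642 flat dir 19.06979090146708 0.0003809669919023784 axis pred 225.01512442449027 109.77332370567292
  plate ((0.5348577499389648, 0.18800322711467743), (0.08913228660821915, 0.2211596667766571), 2.730339288711548)
t2.png hex c [0.51896669 0.13577936 0.2       ] r 0.01520378356044228 flat dir 19.642869361352396 0.00026037911456718737 axis pred 310.41348664967563 109.98627357758865
  plate ((0.5348132848739624, 0.18368348479270935), (0.08892934769392014, 0.2294769138097763), 2.715561866760254)
driver top tri [0.51936656 0.13227807 0.17603021]
s1.png ((296.6111145019531, 110.37110900878906), (31.556406021118164, 32.9144172668457), 22.83818244934082) [[ 0.51791676 -0.20352713  0.042     ]]
  slot line heading 90.20219 [ 0.52139866 -0.20087582] 0.0
  slot line heading 90.19075 [ 0.5151891  -0.20391284] 1.0
s2.png ((238.90414428710938, 110.16446685791016), (31.67862892150879, 34.70648193359375), 84.2883529663086) [[ 0.51773125 -0.20327197  0.042     ]]
  slot line heading 92.78718 [ 0.5214258 -0.2004553] 1.0
  slot line heading 89.81881 [ 0.5147884  -0.20407917] 1.0
screw tri [ 0.51781564 -0.20334534  0.04344752]
ticks 16.84757685103993 [ 0.51753804 -0.20444042  0.038     ]
cooker base [[0.72956739 0.12720182 0.        ]
 [0.87042203 0.19375748 0.        ]] rim side [[0.66396226 0.03789286 0.12      ]
 [0.64488899 0.12148446 0.12      ]] t1 dark [[0.60867782 0.06065893 0.2       ]]
tip in wrist img [[256.47227425 184.38604848]
 [257.0432574  231.39117479]]
```

```bash
python3 - <<'E'
from h import *
ctrl.goto([.42,.13,.3],R(0,10))
ctrl.goto([.519-.066,.1325,.33],R(0)); im,c=shot('wrist','o1.png');np.save('pics/o1.png.npy',c[1]);print(c[1][:3,3],ctrl.current_t())
u,v=proj(c,[.519,.132,.203])[0];print(u,v)
m=(im.max(2)<45).astype(np.uint8);m[210:]=0
cs,_=cv2.findContours(m,cv2.RETR_EXTERNAL,cv2.CHAIN_APPROX_NONE)
k=min(cs,key=lambda k:-cv2.pointPolygonTest(k,(float(u),float(v)),True));mm=cv2.moments(k);ce=[mm['m10']/mm['m00'],mm['m01']/mm['m00']];print('px',ce,cv2.contourArea(k))
x0=onz(c,[ce],.203)[0];d=onz(c,k[:,0].astype(float),.203)-x0;th=np.arctan2(d[:,1],d[:,0]);r=np.hypot(d[:,0],d[:,1])
t=np.linspace(-np.pi,np.pi,720);o=np.argsort(th);rr=np.interp(t,th[o],r[o],period=2*np.pi);z=(rr*np.exp(6j*t)).mean()
print(x0,r.mean(),(np.degrees(np.angle(z))/6+30)%60,abs(z))
print('min-support dirs',[(a,round(float(np.ptp(d[:,:2]@[np.cos(np.radians(a)),np.sin(np.radians(a))])*1e3),1)) for a in range(-30,30,5)])
u,v=int(u),int(v);A=cv2.resize(im[v-25:v+25,u-25:u+25],(400,400),interpolation=cv2.INTER_NEAREST)
A=np.clip(A.astype(float)*2.5,0,255).astype(np.uint8)
b=cv2.imread('pics/bl.png')[50:110,230:290];A=np.hstack([A,cv2.resize(b,(400,400),interpolation=cv2.INTER_NEAREST)]);cv2.imwrite('pics/o1c.png',A)
E
```

```text
[0.51881058 0.13320845 0.49945235] 6.925
256.59859041485714 111.6338429870784
px [256.70232344145387, 111.1617207269381] 724.5
[0.51941679 0.13190676 0.203     ] 0.013607522453329624 17.655891187044183 0.00037324698438699047
min-support dirs [(-30, 28.2), (-25, 28.6), (-20, 29.0), (-15, 29.1), (-10, 29.1), (-5, 28.8), (0, 28.2), (5, 28.0), (10, 27.5), (15, 26.8), (20, 26.9), (25, 27.6)]
```

View pics/o1c.png

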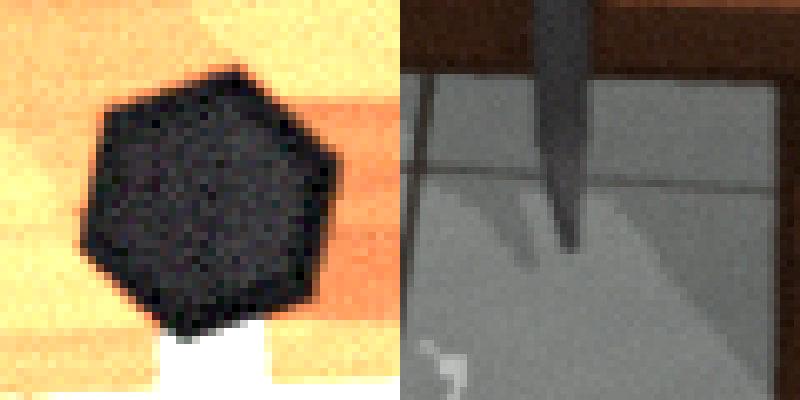

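The hex is sharp: a flat faces 17.5°, and the centre (0.5194, 0.1319) agrees with the seat computed from the plate, (0.5195, 0.1322), at stand yaw 2.7°. The blade is edge-on from the front, so the driver's x heads about 17.5°. Now I'll grasp it and draw it out.

```bash
cat >> h.py <<'E'
SX=np.array([np.cos(np.radians(2.73)),np.sin(np.radians(2.73)),0])
SEAT=np.array([.5195,.132,0]); SCREW=np.array([.5178,-.2036,0])
def st(*a): print(*a,'t',round(ctrl.current_t(),2),'p',np.round(ctrl.current_tool_pos(),4),'F',np.round(ctrl.current_contact_force(),1),'M',np.round(ctrl.current_wrist_torque(),2),'g',round(ctrl.current_grip_width(),3),np.round(ctrl.current_grasp_force(),1))
E
python3 - <<'E'
from h import *
o=R(107.6); p=np.array([.5194,.1319,.144])
ctrl.goto(p+[0,0,.12],o); st('above')
print(ctrl.move_l(p,vel=.15,contact_N=8)); st('down')
ctrl.command_gripper(0.0); st('grip')
ctrl.move_l(p+[0,0,.013],vel=.05); st('lift')
print(ctrl.move_l(p+[0,0,.013]-.048*SX,vel=.06,contact_N=10)); st('out')
im,c=shot('side','d1.png'); cv2.imwrite('pics/d1c.png',cv2.resize(im[150:290,210:310],(570,798),interpolation=cv2.INTER_CUBIC)[:600])
E
```

```text
above t 8.65 p [0.5191 0.1319 0.2642] F [ 0.1 -0.   0.1] M [ 0.02 -0.12  0.04] g 1.0 0.0
False
down t 9.6 p [0.5199 0.132  0.1447] F [-0.1  0.6  0.7] M [-0.01 -0.19 -0.01] g 1.001 0.0
grip t 10.57 p [0.5194 0.1319 0.144 ] F [ 0.3 -0.4  0.2] M [-0.05 -0.16  0.01] g 0.312 30.0
lift t 10.98 p [0.5196 0.1319 0.1574] F [ 0.3 -0.3 -0.6] M [ 0.01 -0.15 -0.02] g 0.311 30.0
False
out t 11.93 p [0.4719 0.1297 0.1571] F [ 0.3 -0.4 -1.6] M [-0.02 -0.12  0.01] g 0.313 30.0
```

View pics/d1c.png

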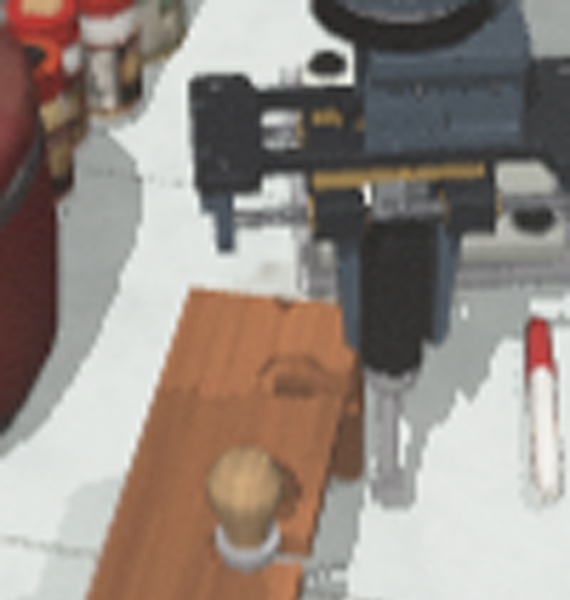

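The driver is held across its flats and clear of the stand; its blade is broad towards the side camera, as expected, and the empty seat shows at (295,380). On to a hover above the screw.

```bash
python3 - <<'E'
from h import *
p=np.array(ctrl.current_tool_pos())
ctrl.move_l([p[0],p[1],.235],vel=.2)
o=R(180.2)
ctrl.goto(SCREW+[0,0,.215],o); st('hover')
ctrl.move_l(SCREW+[0,0,.180],vel=.1); st('low')
im,c=shot('wrist','h1.png');np.save('pics/h1.png.npy',c[1])
print(proj(c,[SCREW+[0,0,.059],SCREW+[0,0,.042],ctrl.current_tool_pos()]))
im2,c2=shot('side','h1s.png'); u,v=proj(c2,SCREW+[0,0,.05])[0].astype(int);print(u,v)
A=np.hstack([cv2.resize(im[130:230,206:306],(400,400),interpolation=cv2.INTER_CUBIC),cv2.resize(im2[v-30:v+30,u-30:u+30],(400,400),interpolation=cv2.INTER_CUBIC)]);cv2.imwrite('pics/h1c.png',A)
E
```

```text
hover t 14.25 p [ 0.5177 -0.203   0.2146] F [ 0.3  0.2 -1.2] M [ 0.06 -0.15 -0.01] g 0.312 30.0
low t 14.75 p [ 0.5179 -0.2034  0.1802] F [ 0.   0.1 -0.9] M [ 0.11 -0.16  0.01] g 0.31 30.0
[[253.7977861  184.64270621]
 [253.85733625 180.86599499]
 [253.06038643 232.33916501]]
283 164
```

View pics/h1c.png

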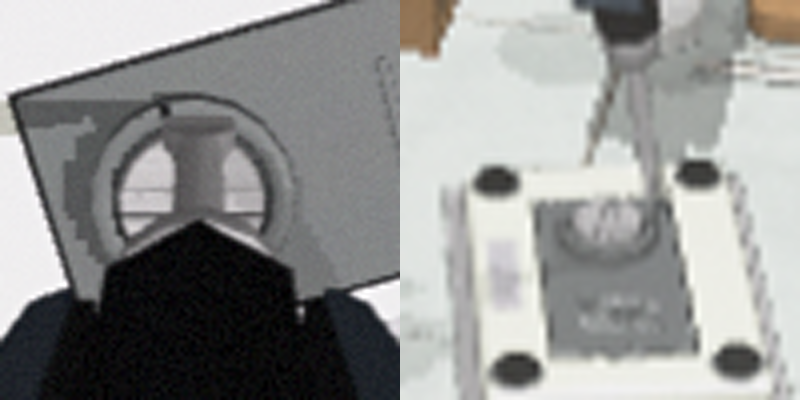

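In the wrist picture the tip (crop (200,120), native (256,160)) lies about 20 px above the screw centre (254,180), and the side view agrees. So the driver has swung by about 10° between the pads. I'll measure the angle, lean the tool to bring the driver upright, and look again.

```bash
cat >> h.py <<'E'
P=ctrl.camera_params('wrist'); TC=(P,np.array(P['T_tool_cam']))
def phi_from(v):  # lean of driver in hand from tip row
    f=np.radians(np.arange(-25,25,.05));X=np.c_[.14*np.sin(f),0*f,-.019+.14*np.cos(f)]
    return np.degrees(f[np.abs(proj(TC,X)[:,1]-v).argmin()])
def pose(tip,a,phi):  # tool pose for upright driver with tip there
    o=R(a,-phi); return np.asarray(tip)+[0,0,.14]+.019*o[:,2],o
E
python3 - <<'E'
from h import *
phi=phi_from(160.8);print('phi',phi)
p,o=pose(SCREW+[0,0,.058],180.2,phi)
p0=np.array(ctrl.current_tool_pos());ctrl.move_l(p0+[0,0,.01],vel=.05)
ctrl.move_l(p,vel=.04,ori=o);st('tilted')
im,c=shot('wrist','h2.png');np.save('pics/h2.png.npy',c[1])
print(proj(c,[SCREW+[0,0,.058],SCREW+[0,0,.042]]))
im2,c2=shot('side','h2s.png'); u,v=proj(c2,SCREW+[0,0,.08])[0].astype(int)
A=np.hstack([cv2.resize(im[120:220,206:306],(400,400),interpolation=cv2.INTER_CUBIC),cv2.resize(im2[v-30:v+30,u-30:u+30],(400,400),interpolation=cv2.INTER_CUBIC)]);cv2.imwrite('pics/h2c.png',A)
print(proj(c2,[SCREW+[0,0,.058],SCREW+[0,0,.14]]))
E
```

```text
phi 9.400000000000489
tilted t 15.66 p [ 0.5206 -0.2038  0.1794] F [ 0.4 -0.  -1.7] M [ 0.04  0.   -0.01] g 0.31 30.0
[[254.17362057 161.34493592]
 [254.20895087 156.22968182]]
[[283.73302655 162.36879975]
 [284.378941   142.36413786]]
```

View pics/h2c.png

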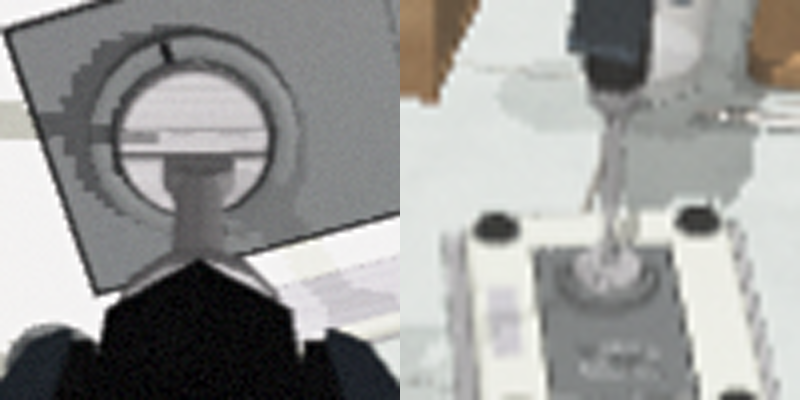

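The driver now hangs upright. Its tip (crop (198,155)) is parallel to the slot edges (rows 129 and 154) and within 1 mm of the slot's middle once parallax is allowed for. Descending with contact sensing.

```bash
python3 - <<'E'
from h import *
p,o=pose(SCREW+[0,0,.046],180.2,9.4)
print(ctrl.move_l(p,vel=.04,contact_N=5)); st('pre')
p,o=pose(SCREW+[0,0,.030],180.2,9.4)
print(ctrl.move_l(p,vel=.012,contact_N=6)); st('contact')
ctrl.sleep(.3); st('rest'); print('tip z',ctrl.current_tool_pos()[2]-pose([0,0,0],180.2,9.4)[0][2])
E
```

```text
False
pre t 16.21 p [ 0.5208 -0.2034  0.1669] F [-0.   0.2 -1.8] M [ 0.02 -0.04  0.01] g 0.313 30.0
True
contact t 17.07 p [ 0.5211 -0.2036  0.1572] F [-2.   0.6 10.2] M [0.35 0.26 0.02] g 0.313 30.0
rest t 17.37 p [ 0.521  -0.2036  0.1572] F [-1.   0.6  9.8] M [0.26 0.18 0.06] g 0.314 30.0
tip z 0.035972926335421956
```

Seated: the tip is at 36.0 mm, the expected floor height, with about 11 N of push. Turning clockwise with force-controlled following.

```bash
python3 - <<'E'
from h import *
z=.0355;a=180.2;n=0
z=ctrl.current_tool_pos()[2]-pose([0,0,0],a,9.4)[0][2]
while a>90:
    a-=4; n+=1
    sink=.0032*np.radians(4) if n>2 else 0
    F=ctrl.current_contact_force()[2]
    z-=sink; z-=np.clip((9-F)*5e-5,-.0004,.0004)
    p,o=pose(SCREW+[0,0,z],a,9.4)
    ctrl.move_l(p,vel=.02,ori=o)
    M=ctrl.current_wrist_torque();F=ctrl.current_contact_force()
    za=ctrl.current_tool_pos()[2]-pose([0,0,0],a,9.4)[0][2]
    print(round(a,1),round(ctrl.current_t(),2),'zc',round(z*1e3,2),'za',round(za*1e3,2),'F',np.round(F,1),'M',np.round(M,2),round(ctrl.current_grip_width(),3))
    if abs(M[2])>.7 or F[2]>40: break
E
```

```text
176.2 17.62 zc 36.01 za 36.21 F [-0.8 -1.3  3.5] M [-0.18 -0.1  -0.07] 0.314
172.2 17.87 zc 35.74 za 36.11 F [-0.7 -1.   5.4] M [-0.21 -0.07 -0.04] 0.312
168.2 18.12 zc 35.34 za 35.92 F [ 0.1 -1.2  9.2] M [-0.18  0.01  0.03] 0.309
164.2 18.37 zc 35.12 za 35.81 F [-2.1 -0.9 11.3] M [-0.28  0.12  0.05] 0.314
160.2 18.62 zc 35.02 za 35.66 F [-1.5 -0.8  9.7] M [-0.36  0.09  0.05] 0.309
156.2 18.87 zc 34.83 za 35.49 F [-0.9 -2.1  9.4] M [-0.34  0.02 -0.01] 0.308
152.2 19.12 zc 34.63 za 35.28 F [-0.4 -1.6  8.5] M [-0.48 -0.07 -0.03] 0.315
148.2 19.37 zc 34.38 za 35.05 F [-1.4 -1.1  8.8] M [-0.51 -0.1   0.07] 0.309
144.2 19.62 zc 34.14 za 34.82 F [-1.9 -0.9  9.3] M [-0.57 -0.08  0.05] 0.309
140.2 19.87 zc 33.94 za 34.61 F [ 0.1 -3.1  8.8] M [-0.7  -0.14  0.1 ] 0.309
136.2 20.12 zc 33.7 za 34.37 F [ 0.2 -2.3  8.7] M [-0.78 -0.14  0.06] 0.313
132.2 20.37 zc 33.47 za 34.15 F [-0.8 -1.9  8.9] M [-0.85 -0.15  0.03] 0.319
128.2 20.62 zc 33.24 za 33.95 F [ 0.4 -2.1  9.2] M [-0.85 -0.15  0.03] 0.31
124.2 20.87 zc 33.03 za 33.72 F [-1.  -1.5  9. ] M [-0.93 -0.18  0.04] 0.312
120.2 21.12 zc 32.8 za 33.52 F [-0.2 -2.5  8.8] M [-1.02 -0.13  0.12] 0.312
116.2 21.37 zc 32.57 za 33.3 F [-0.5 -2.5  9.1] M [-1.09 -0.27  0.05] 0.311
112.2 21.62 zc 32.35 za 33.05 F [-0.3 -3.   9. ] M [-1.14 -0.18  0.11] 0.313
108.2 21.87 zc 32.13 za 32.86 F [ 0.7 -3.5  8.9] M [-1.25 -0.16  0.09] 0.31
104.2 22.12 zc 31.9 za 32.63 F [ 0.4 -3.5  8.7] M [-1.29 -0.16  0.13] 0.312
100.2 22.37 zc 31.66 za 32.38 F [-0.1 -3.1  9.7] M [-1.28 -0.09  0.09] 0.313
96.2 22.62 zc 31.47 za 32.17 F [ 0.5 -4.3  9.4] M [-1.32 -0.19  0.1 ] 0.313
92.2 22.87 zc 31.27 za 31.96 F [-0.2 -3.4  8.5] M [-1.2  -0.11  0.13] 0.308
88.2 23.12 zc 31.02 za 31.75 F [-0.6 -2.3  9.7] M [-1.17 -0.15  0.13] 0.311
```

```bash
python3 - <<'E'
from h import *
a=88.2;z=.03102
while a>70:
    a-=3
    F=ctrl.current_contact_force()[2]
    z-=np.clip((9-F)*5e-5,-.0003,.0003)
    p,o=pose(SCREW+[0,0,z],a,9.4)
    ctrl.move_l(p,vel=.02,ori=o)
    M=ctrl.current_wrist_torque();F=ctrl.current_contact_force()
    za=ctrl.current_tool_pos()[2]-pose([0,0,0],a,9.4)[0][2]
    print(round(a,1),round(ctrl.current_t(),2),'zc',round(z*1e3,2),'za',round(za*1e3,2),'F',np.round(F,1),'M',np.round(M,2),round(ctrl.current_grip_width(),3))
    if abs(M[2])>.5 or F[2]>40: break
im,c=shot('wrist','k1.png');np.save('pics/k1.png.npy',c[1]);print(proj(c,[SCREW+[0,0,.038],SCREW+[0,0,.032]]))
cv2.imwrite('pics/k1c.png',cv2.resize(im[110:220,196:316],(654,600),interpolation=cv2.INTER_CUBIC))
E
```

```text
85.2 23.37 zc 31.05 za 31.76 F [-0.4 -2.6 10.3] M [-1.13 -0.08  0.27] 0.309
82.2 23.62 zc 31.12 za 31.76 F [-1.  -3.4  9.2] M [-1.19 -0.05  0.35] 0.314
79.2 23.87 zc 31.12 za 31.76 F [-0.6 -2.9  8.9] M [-1.03  0.02  0.44] 0.312
76.2 24.12 zc 31.12 za 31.76 F [-0.4 -2.5  9.2] M [-0.79  0.02  0.63] 0.314
[[254.4432014  163.40511252]
 [254.45729565 161.33109688]]
```

View pics/k1c.png

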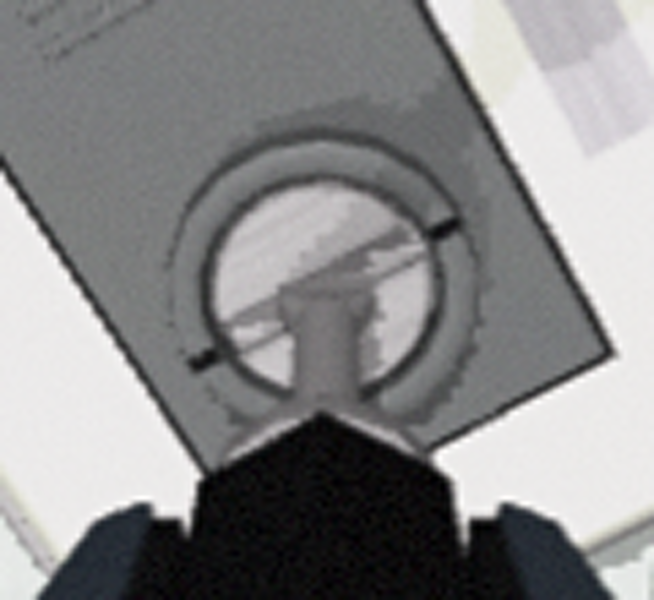

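The slot now lines up with both ticks (206,358) and (445,228), the tip stopped sinking at 31.8 mm, and the torque climbed: the screw is locked. I'll relieve the torque, lift off, and check the driver's lean again.

```bash
python3 - <<'E'
from h import *
a=76.2;z=.03112
for i in range(6):
    a+=3;p,o=pose(SCREW+[0,0,z],a,9.4);ctrl.move_l(p,vel=.02,ori=o)
    m=ctrl.current_wrist_torque()[2];print(a,np.round(m,2))
    if m<.15: break
p,o=pose(SCREW+[0,0,z+.012],a,9.4);ctrl.move_l(p,vel=.02);st('up12')
p,o=pose(SCREW+[0,0,.058],a,9.4);ctrl.move_l(p,vel=.05);st('up')
im,c=shot('wrist','l1.png');np.save('pics/l1.png.npy',c[1]);print(a,proj(c,[SCREW+[0,0,.058],SCREW+[0,0,.038]]))
cv2.imwrite('pics/l1c.png',cv2.resize(im[110:220,196:316],(654,600),interpolation=cv2.INTER_CUBIC))
E
```

```text
79.2 0.49
82.2 0.3
85.2 0.15
88.2 0.1
up12 t 25.92 p [ 0.5176 -0.2066  0.1643] F [ 0.9 -0.  -2. ] M [ 0.11 -0.01 -0.04] g 0.313 30.0
up t 26.37 p [ 0.5179 -0.2068  0.1796] F [ 0.2  0.6 -2.3] M [ 0.1  -0.05 -0.01] g 0.313 30.0
88.2 [[255.05790489 161.60795299]
 [255.0724652  155.24114956]]
```

View pics/l1c.png

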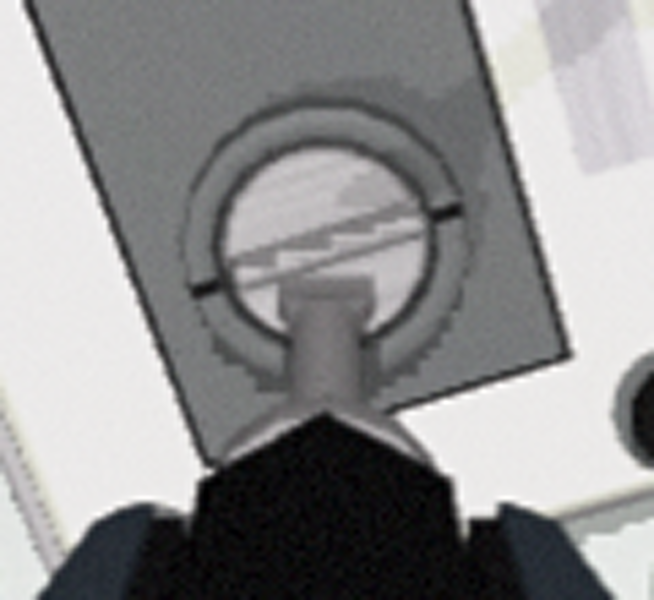

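The slot is still in line with the ticks ((206,290) and (447,212)). The tip, at crop (325,280) or native (255.6,162), matches the prediction for an upright driver, so the lean hasn't changed. Carrying it back gently.

```bash
python3 - <<'E'
from h import *
T=cv2.imread('pics/l1.png',0)[156:180,246:266]
def chk(n):
    im,c=shot('wrist',n);r=cv2.matchTemplate(cv2.cvtColor(im,cv2.COLOR_BGR2GRAY)[140:200,236:276],T,cv2.TM_CCOEFF_NORMED);_,s,_,l=cv2.minMaxLoc(r);print('tip shift px',l[0]-10,l[1]-16,'score',round(s,2))
def L(tip,a,v,**k): p,o=pose(tip,a,9.4); r=ctrl.move_l(p,vel=v,ori=o,**k); return r
F=SEAT-.048*SX
L(SCREW+[0,0,.12],88.2,.08); chk('r0.png')
L(F+[0,0,.12],107.6,.09); st('front'); chk('r1.png')
print(L(F+[0,0,.036],107.6,.07,contact_N=8)); st('low'); chk('r2.png')
im,c=shot('side','r2s.png')
E
```

```text
tip shift px -1 20 score 0.65
front t 31.28 p [0.4725 0.1267 0.2413] F [ 0.4 -0.1 -2. ] M [ 0.1  -0.12  0.  ] g 0.315 30.0
tip shift px 3 0 score 0.7
False
low t 32.68 p [0.4727 0.1268 0.1576] F [-0.9  0.  -1. ] M [ 0.17 -0.06 -0.  ] g 0.31 30.0
tip shift px -1 20 score 0.65
```

```bash
python3 - <<'E'
import cv2,numpy as np
for f in('l1','r0','r1','r2'):
    g=cv2.imread(f'pics/{f}.png',0);print(f,'rows150..196',g[150:198:2,253:259].mean(1).astype(int))
for f in('d1','r2s'):
    g=cv2.imread(f'pics/{f}.png',0);print(f)
    for v in(214,219,224,229,234,238,242): print(v,g[v,266:294].tolist())
E
```

```text
l1 rows150..196 [179 132 143 171 139 155 114 100 116 116 114 117 117 116 117 118 110 110
  59  10  11  11  11  10]
r0 rows150..196 [189 189 186  73 132 117 117  99 118 116 116 118 118 118 117 118 109 110
  59   8  10  11   9  10]
r1 rows150..196 [237 238 237 237 239 202 127 112 128 129 130 132 129 131 131 131 118 123
  64  13  14  14  13  14]
r2 rows150..196 [238 239 238 239 239 201 126 108 128 128 128 127 129 128 129 128 116 120
  64  11  15  16  15  16]
d1
214 [110, 125, 128, 127, 125, 112, 79, 74, 85, 61, 51, 52, 53, 53, 52, 53, 68, 89, 161, 165, 163, 161, 161, 160, 160, 158, 162, 162]
219 [114, 109, 108, 110, 95, 82, 83, 78, 164, 167, 141, 133, 138, 118, 140, 161, 163, 166, 165, 164, 165, 166, 165, 166, 225, 198, 167, 199]
224 [113, 113, 117, 80, 80, 83, 80, 93, 162, 164, 157, 153, 157, 139, 226, 200, 168, 166, 166, 167, 198, 201, 228, 229, 229, 230, 229, 229]
229 [113, 113, 72, 84, 84, 84, 81, 96, 163, 166, 154, 155, 153, 138, 225, 170, 165, 164, 225, 227, 227, 227, 228, 227, 228, 228, 228, 228]
234 [110, 94, 131, 122, 118, 118, 132, 151, 164, 151, 148, 136, 139, 140, 149, 165, 
[... 638 characters left out ...]
15, 116, 80, 79, 83, 80, 95, 159, 165, 154, 153, 155, 138, 225, 200, 168, 165, 168, 168, 168, 200, 229, 229, 229, 229, 229, 229]
229 [115, 111, 75, 83, 86, 86, 85, 95, 162, 165, 154, 151, 151, 138, 224, 169, 164, 166, 227, 226, 228, 228, 228, 228, 230, 227, 228, 229]
234 [110, 95, 132, 123, 114, 120, 132, 150, 166, 150, 147, 139, 136, 138, 144, 164, 168, 228, 229, 228, 229, 230, 230, 228, 229, 228, 229, 229]
238 [93, 162, 165, 162, 161, 162, 161, 162, 221, 183, 193, 157, 158, 154, 162, 167, 200, 225, 225, 225, 227, 228, 228, 229, 229, 230, 229, 229]
242 [160, 164, 164, 166, 166, 164, 163, 223, 225, 226, 225, 224, 224, 223, 224, 223, 223, 224, 226, 228, 229, 229, 228, 227, 228, 228, 229, 229]
```

The tip row in the wrist view hasn't changed, and the side profile matches the one taken right after the draw-out. Inserting now.

```bash
python3 - <<'E'
from h import *
o=R(107.6,-9.4)
def L(tip,v,**k): return ctrl.move_l(pose(tip,107.6,9.4)[0],vel=v,**k)
print(L(SEAT+[0,0,.036],.05,contact_N=5)); st('in')
tz=lambda: ctrl.current_tool_pos()[2]-pose([0,0,0],107.6,9.4)[0][2]
if np.linalg.norm(np.array(ctrl.current_tool_pos())-pose(SEAT+[0,0,.036],107.6,9.4)[0])<.004:
    print(L(SEAT+[0,0,.018],.015,contact_N=4)); st('down'); print('tip z',tz())
    ctrl.sleep(.3); st('settled')
E
```

```text
False
in t 33.89 p [0.5201 0.1291 0.1572] F [ 0.   0.6 -1.6] M [ 0.14 -0.06 -0.03] g 0.314 30.0
True
down t 34.72 p [0.5204 0.129  0.1446] F [-0.8  0.9  6.8] M [-0.02  0.01 -0.01] g 0.312 30.0
tip z 0.023310348576696865
settled t 35.02 p [0.5204 0.129  0.1446] F [-0.3  0.3  7.6] M [ 0.05 -0.05 -0.04] g 0.315 30.0
```

The shoulder rests on the seat floor (tip 23.3 mm against 23 expected). Release and retreat.

```bash
python3 - <<'E'
from h import *
ctrl.command_gripper(1.0); ctrl.sleep(.3); st('open')
p=np.array(ctrl.current_tool_pos()); z=R(107.6,-9.4)[:,2]
ctrl.move_l(p-.13*z,vel=.1); ctrl.goto([.453,.1325,.33],R(0)); ctrl.sleep(.3); st('clear')
im,c=shot('wrist','f1.png'); u,v=proj(c,[.519,.132,.203])[0]
m=(im.max(2)<45).astype(np.uint8);m[210:]=0
cs,_=cv2.findContours(m,cv2.RETR_EXTERNAL,cv2.CHAIN_APPROX_NONE)
k=min(cs,key=lambda k:-cv2.pointPolygonTest(k,(float(u),float(v)),True));mm=cv2.moments(k);ce=[mm['m10']/mm['m00'],mm['m01']/mm['m00']]
print('hex top',onz(c,[ce],.203)[0],cv2.contourArea(k))
a=cv2.imread('pics/o1.png');d=cv2.absdiff(a,im).max(2)[:200];d=cv2.medianBlur(d,3)>50;ys,xs=np.nonzero(d);print('diff px vs before',d.sum(),np.unique(xs//20*20,return_counts=True),np.unique(ys//20*20,return_counts=True))
s=ctrl.read_camera('side');b=cv2.imread('pics/side0.png');d=cv2.medianBlur(cv2.absdiff(s,b).max(2),3)[:, :335]>50;n,_,stt,_=cv2.connectedComponentsWithStats(d.astype(np.uint8));print([x.tolist() for x in stt[1:] if x[4]>8])
E
```

```text
open t 36.36 p [0.52   0.1289 0.1442] F [ 0.5 -0.3 -0.1] M [ 0.12 -0.02  0.01] g 1.006 0.0
clear t 39.68 p [0.453  0.1325 0.3299] F [0.5 0.2 0.7] M [ 0.04 -0.01  0.01] g 1.004 0.0
hex top [0.51908006 0.13348987 0.203     ] 718.0
diff px vs before 260 (array([  0,  20,  40, 100, 220, 240, 260, 460, 480, 500]), array([ 4, 20, 43,  4, 31, 34, 24, 15, 83,  2])) (array([  0,  20,  40,  80, 100, 120, 140, 180]), array([ 5, 13, 29, 17, 87, 92, 13,  4]))
[[266, 0, 54, 36, 1588], [324, 0, 11, 13, 110], [267, 27, 50, 36, 883], [268, 64, 7, 9, 30], [263, 69, 60, 98, 2967], [307, 134, 8, 3, 13], [304, 160, 10, 14, 106], [294, 162, 10, 10, 72], [292, 191, 11, 4, 33]]
```

The handle's top is back within 2 mm of where it started. The other differences from the first pictures fall on the screw, the arm and the arm's shadow. Handing in.

```bash
python3 -c "
from bench import ctrl
print(ctrl.sign_off(), ctrl.current_t())"
```

```text
the job is handed in; nothing more can be done
the job is handed in; nothing more can be done
```

I turned the screw to its stop, with the slot in line with the ticks, and put the screwdriver back upright in its own seat, released; the job is handed in, but no verdict was returned.

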